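# Load a coupling in the leak-test clamp

## Task

Stand the narrow straight steel coupling upright, spigot down, in the bore of the leak-test fixture so that it rests on the seal ring, and let go of it. Then swing the hinged clamp over and press it down so that the clamp, not your hand, drives the coupling fully home with its flange flat on the block; leave the clamp closed with its foot bearing on the coupling. Press gently, by feel: the foot must never load the coupling with more than 30 N, and the other things stay where they are.

Things in the scene. Friction and masses are not known exactly. Their poses are not given: they have to be found in the camera images.
- coupling: The fitting to load: plain stainless coupling, 70 mm tall, 0.15-0.3 kg, standing on its spigot in any of three places beside the wide coupling and elbow. Origin: centre of its underside, z up its axis. From the bottom: spigot 26 mm diameter, 28 mm long, chamfered foot; flange 42 mm diameter, 28 to 34 mm above the origin; plain round body 30 mm diameter, 34 to 70 mm (the place to grip).
- fixture: Aluminium leak-test fixture fixed to the bench. Origin: on the bench, under the centre of the bore; +x points from the bore to the clamp's hinge, y is parallel to the hinge line, z up. Square block 84 x 84 mm, 45 mm high. Two hinge posts stand on the +x side, 80 to 110 mm from the bore axis, 102 mm high, 52 mm over their outsides.
- bore_mouth (a point): Centre of the bore at the top face of the block, 45 mm above the bench. The bore is vertical, round, 28 mm wide; a conical lead-in widens it to 34 mm over its top 5 mm.
- seal_ring (a point): Centre of the black seal ring's top inside the bore, 18 mm below its mouth at the start. The spigot comes to rest on it with the flange 10 mm above the block (coupling's origin 27 mm above the bench). The ring resists with about 12 N; pushed harder it slides down and stays down. Home is with the flange flat on the block (coupling's origin 17 mm above the bench).
- clamp (a joint): Angle of the clamp arm, a steel bar 16 mm wide, 14 mm thick, cranked 22 mm up from the hinge. 0: level, reaching from the hinge over the bore towards the fixture's -x; grows as it opens, 1.57 upright, range -0.2 to 1.9. It starts about upright. The hinge is stiff (0.3 N m of friction): the arm stays where it is left.
- clamp_hinge (a point): Middle of the hinge line: 95 mm from the bore axis along the fixture's +x and 90 mm above the bench. The hinge line is parallel to the fixture's y.
- clamp_bar (a point): Centre of the clamp's cross bar, a round handle bar 12 mm in diameter and 116 mm long, parallel to the hinge line, at the free end of the arm, centred on the arm. With the arm level it lies 155 mm from the hinge line towards -x and 22 mm above it; 50 mm stick out free on each side of the arm.
- clamp_foot: Rubber ball foot, 20 mm, under the arm 95 mm from the hinge line; lands on the coupling's top. Origin on the arm's middle line, tip 25 mm below. Sprung: 8 N per mm, 6 mm travel. Its screw is set up to 5 mm higher or lower than drawn, so the arm's angle at home is unknown, some -0.12 to 0.05. It presses 10 to 17 N while the ring slides; at home that climbs 8 N per mm.
- wide_coupling: Bystander: the same shape of coupling with 1.4 times the diameters (flange 59 mm, body 42 mm), 70 mm tall; does not fit. Origin at its underside.
- elbow: Bystander: steel 90 degree elbow, 62 mm tall, flanged at both ends. Origin at the underside.
- end_cap: Bystander: low steel end cap, 48 mm diameter, 22 mm tall. Origin at its underside.
- bottle: Bystander: white bottle with a screw cap, 68 mm diameter, 150 mm tall. Origin at its underside.
- beaker: Bystander: glass beaker, 80 mm diameter, 110 mm tall. Origin at its underside.
- scope_grip: Bystander: black inspection-camera hand grip lying down, 190 mm long, 38 mm thick. Origin on the bench below its middle.
- screwdriver: Bystander: screwdriver lying on the bench. Origin on the bench under it.
Not all that is in view belongs to the job. Leave any pink look-alike of the coupling alone.

How it is judged:
By the outcome, as a careful person would: the job done as asked, in the order asked, and still so for the second after the job is handed in, with the robot touching nothing.
It also fails if it takes over 72 s, if anything falls off the work surface, if the arm or the gripper's body presses on something with over 40 N, if the wrist force passes 120 N, or if a joint passes its speed limit or range.

## Robot

A 7-joint arm with a two-finger parallel gripper is mounted at the origin on the work surface. World frame = base frame: x ahead of the robot, y to its left, z up, the work surface at z = 0. Lengths are in m, angles in rad, forces in N, time in s.
With the tool pointing down it reaches from about 0.4 to 0.85 m from the base axis. Payload 10.4 kg.
Tool frame: the origin (TCP) lies midway between the tips of the shut fingers; the grasp point (between the pads) lies 19 mm behind it; z points along the fingers, y is the line along which they close (so a half turn about z gives the same grasp; the last joint's range is limited). The gripper opens to 87 mm and grips with 3 to 60 N. Pads are 19 mm wide; open, the fingers measure 117 mm over their backs; the gripper's body (75 mm by 190 mm) begins 51 mm behind the grasp point.
Start: joints at [1.266, 0.332, -0.065, 1.46, 0.022, 1.35, -0.088], TCP at [0.174, -0.6, 0.223] pointing down, gripper open.
Joint ranges: [-2.6, 2.6], [-0.5, 2.12], [-1.47, 1.34], [0.16, 2.42], [-1.27, 4.41], [0.06, 2.06], [-2.6, 2.6]. Speed limits (rad/s): [2.22, 2.22, 2.79, 2.79, 3.14, 3.14, 3.14].

## Interface

Orientations are given as a unit quaternion [x, y, z, w].
In Python, from bench import r gives the robot as it stands.
- The arm moves only by the tool arm_command, never from a script. Its arguments are lists of equal length, an entry for each row: "xyz": the shift along the world's x, y, z in m, a list of three; "rot": the turn, a rotation vector about the world's x, y, z in rad, a list of three. In form: {"xyz": [[tx, ty, tz], ...], "rot": [[ax, ay, az], ...]}. A call has 1 to 20 rows; each row is the pose to reach, as a shift and turn from the pose commanded when the call began; what a row does not reach only later rows make up. A row lasts 1/12 s, in which the tool goes at most 41.7 mm and 7.16 degrees, less where a joint would pass 70% of its speed; a pose out of reach is approached as far as the arm can. A call with a gripper value outside its range is refused whole. "grip" is the opening, from 0 (shut) to 1 (fully open), set as the call begins (left out, the last holds). The fingers move at their own pace and stop on an object; "squeeze" is the grip in N (left out, the last holds). Time passes only in rows, so rows that repeat a pose let the fingers close. It gives the time, the measured TCP pose, the force, the opening and the grip force at its end, in the units of the state.
- r.read_state(): the state, without advancing time (a new reading comes with each control period).
- r.camera(name): name is "side" or "top"; returns the picture (480x640x3 uint8, red, green, blue); there is no depth.
- r.camera_model(name): a dict with "fx", "fy", "cx", "cy" (pixels), "T" (4x4, takes a point from camera to world coordinates). Camera axes: x right, y up, looking along -z (the intrinsics and any distortion apply to the point x, -y, -z); pixel columns grow to the right and rows downward; lengths in m; the calibration is good to about 2 mm. A picture is of the moment at which its call begins. camera_model takes no time and is no camera call.
- r.close_job(): hands the job in; it is judged then, once.
Trained networks look in the newest picture that a camera, given by its name, has taken for a name from the list of things; names that differ only in an ending like _2 or _b are one class to them, and where a whole thing is asked for, a point or a joint stands for the part that bears it (a point fixed in the world has none). Each returns a list of dicts, best first, with "conf" (0 to 1); they miss things now and then, are a little off and sometimes report something else, mostly with a low value. They report only what shows in the picture. A call takes as long as a camera call. They do not tell look-alikes from the thing itself.
- r.look_for(label, camera): "at" ([x, y, z] in m, in the coordinates of the camera as it stood for that picture, good to about 4 mm: the middle of the surface that is visible of it).
- r.spot_point(label, camera): "at" ([x, y, z] in m, in the coordinates of the camera as it stood for that picture, good to about 4 mm: a listed point, or the origin of a listed thing).
The state is a dict: "time": time; "joint_positions": joint angles; "joint_vel": joint speeds; "joint_torque": joint torques, N m; "ee_pos": TCP position; "eef_rot": TCP orientation; "ft_force": force on the tool from outside, world axes, zero at the start; "torque": the same for the moment, N m; "width": finger opening in m; "grip_force": force on a finger pad.
Only numpy, scipy, OpenCV 4.12 (cv2) and the standard library are available. Lean on these libraries where they do the work, as an engineer would, in place of code of your own. Each camera call takes 0.05 s, during which the arm holds its last target. There are 200 camera calls.

## Working session

There is one attempt and no reset: what is moved stays moved. The work goes in short steps, Python scripts to look and compute and a tool call to move; the robot and the scene stay as the last step left them, time stands still between calls to the robot, and variables do not carry over. Pictures are saved under pics/ and viewed, at most 10 in all, crops included, and the job is handed in when it is done.

Besides the shell and the picture viewer there is one more tool, called after "Call:" as name(argument=value, ...) on one line, values as JSON. arm_command: Moves the arm, as the interface text tells. Its arguments: {"type":"object","properties":{"xyz":{"type":"array"},"rot":{"type":"array"},"grip":{"type":"number"},"squeeze":{"type":"number"}},"required":["xyz","rot"]}

```bash
mkdir -p pics; cat > h.py <<'E'
from bench import r
import numpy as np, cv2
from scipy.spatial.transform import Rotation as R
def world(cam,p):
    T=np.array(r.camera_model(cam)["T"]); return (T@np.r_[p,1])[:3]
def pix(cam,w):
    m=r.camera_model(cam); p=np.linalg.inv(np.array(m["T"]))@np.r_[w,1]
    return np.array([m["cx"]+m["fx"]*p[0]/-p[2], m["cy"]+m["fy"]*(-p[1])/-p[2]])
def ray(cam,u,v,z):
    m=r.camera_model(cam);T=np.array(m["T"])
    d=T[:3,:3]@np.array([(u-m["cx"])/m["fx"],-(v-m["cy"])/m["fy"],-1]);o=T[:3,3]
    return o+d*(z-o[2])/d[2]
def snap(cam,name):
    im=r.camera(cam); cv2.imwrite(f"pics/{name}.png",cv2.cvtColor(im,cv2.COLOR_RGB2BGR)); return im
def st():
    s=r.read_state(); print({k:np.round(s[k],4).tolist() for k in("time","ee_pos","eef_rot","ft_force","torque","width","grip_force","joint_positions")})
E
python3 - <<'E'
from h import *
st()
for c in("side","top"):
    snap(c,c+"0"); m=r.camera_model(c); print(c,{k:v for k,v in m.items() if k!="T"},np.round(m["T"],3).tolist())
    for l in("coupling","wide_coupling","bore_mouth","clamp_hinge","clamp_bar","fixture"):
        for d in r.spot_point(l,c)[:3]:
            w=world(c,d["at"]);print(c,l,round(d["conf"],2),np.round(w,3),np.round(pix(c,w)))
E
```

```text
{'time': 0.0, 'ee_pos': [0.1737, -0.6, 0.2217], 'eef_rot': [0.9901, 0.1404, -0.0001, -0.0007], 'ft_force': [-0.0312, -0.1787, -0.4922], 'torque': [-0.0107, -0.0137, 0.0103], 'width': 0.087, 'grip_force': 0.0, 'joint_positions': [1.2664, 0.3329, -0.0647, 1.461, 0.0216, 1.3499, -0.0885]}
side {'fx': 585.0874299790688, 'fy': 585.0874299790688, 'cx': 328.4724137036595, 'cy': 234.31660736633384} [[-0.748, 0.348, -0.565, -0.103], [-0.664, -0.381, 0.643, 0.817], [0.008, 0.856, 0.516, 0.723], [0.0, 0.0, 0.0, 1.0]]
side coupling 0.88 [0.547 0.086 0.   ] [325. 290.]
side coupling 0.59 [0.587 0.168 0.002] [283. 299.]
side wide_coupling 0.82 [0.412 0.179 0.002] [346. 341.]
side bore_mouth 0.97 [ 0.537 -0.069  0.046] [376. 243.]
side clamp_hinge 0.93 [ 0.636 -0.069  0.093] [342. 210.]
side clamp_hinge 0.4 [ 0.539 -0.066  0.045] [374. 244.]
side clamp_bar 0.98 [ 0.67  -0.073  0.247] [332. 141.]
side fixture 0.57 [ 0.534 -0.067 -0.002] [375. 263.]
top {'fx': 559.3571835797396, 'fy': 559.3571835797396, 'cx': 310.8611571307002, 'cy': 242.71129145233715} [[0.006, 0.989, -0.146, 0.418], [-1.0, 0.003, -0.019, -0.004], [-0.019, 0.146, 0.989, 1.35], [0.0, 0.0, 0.0, 1.0]]
top coupling 0.8 [0.59  0.166 0.005] [252. 253.]
top coupling 0.47 [0.546 0.089 0.002] [283. 271.]
top wide_coupling 0.85 [0.412 0.177 0.001] [246. 327.]
top bore_mouth 0.61 [ 0.793 -0.005  0.002] [322. 172.]
top bore_mouth 0.56 [ 0.535 -0.065  0.046] [347. 275.]
top clamp_hinge 0.67 [ 0.636 -0.07   0.089] [350. 229.]
top clamp_bar 0.71 [ 0.675 -0.073  0.241] [355. 197.]
top clamp_bar 0.27 [ 0.667 -0.07   0.179] [353. 207.]
top fixture 0.59 [ 0.54  -0.061 -0.   ] [345. 274.]
```

View images.

```bash
python3 - <<'E'
import cv2
s=cv2.imread('pics/side0.png');t=cv2.imread('pics/top0.png')
cv2.imwrite('pics/side0c.png',cv2.resize(s[90:390,180:580],None,fx=2,fy=2,interpolation=cv2.INTER_CUBIC))
cv2.imwrite('pics/top0c.png',cv2.resize(t[120:390,190:470],None,fx=2.2,fy=2.2,interpolation=cv2.INTER_CUBIC))
E
```

```text
(no output)
```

View pics/side0c.png

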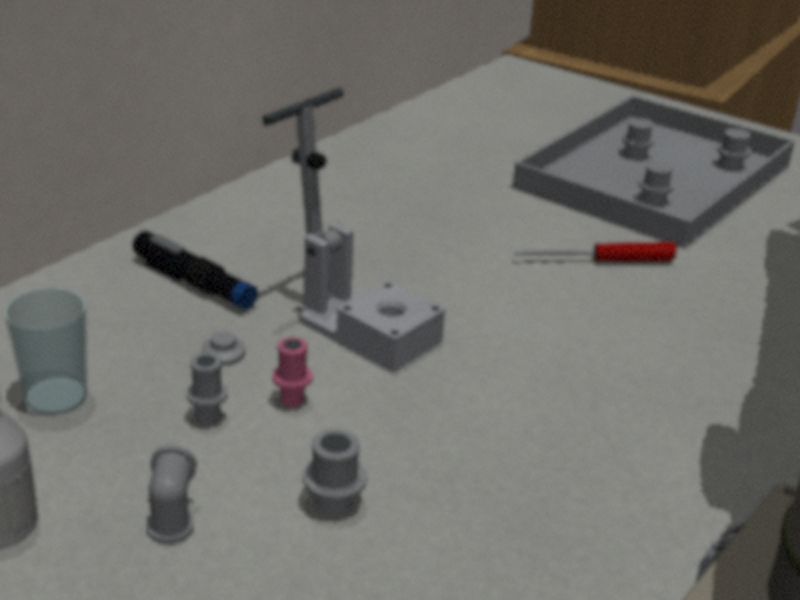

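View pics/top0c.png

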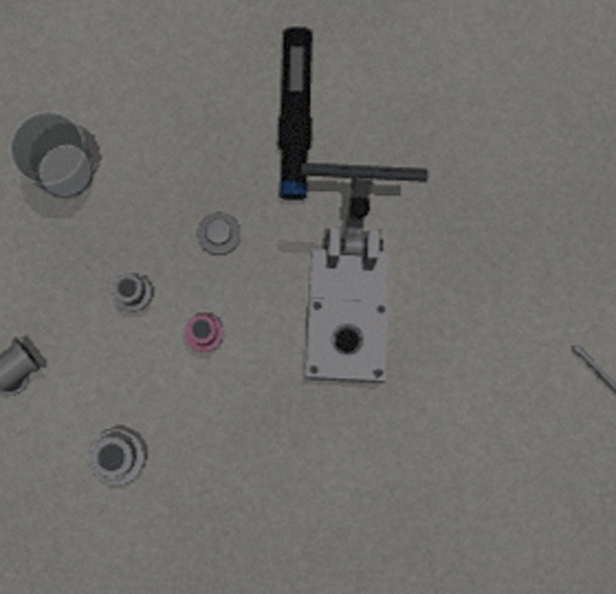

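The grey narrow coupling is the one at about (0.589, 0.167): side crop (207,390), top crop (127,290). The fitting at (0.547, 0.087) is the pink look-alike. The bore is at about (0.536, -0.067), and fixture +x is close to world +x (yaw about -0.05). I'm moving above the coupling now.

Call:
arm_command(xyz=[[0.414,0.767,0],[0.414,0.767,0],[0.414,0.767,0],[0.414,0.767,0],[0.414,0.767,0],[0.414,0.767,0],[0.414,0.767,0],[0.414,0.767,0],[0.414,0.767,0],[0.414,0.767,0],[0.414,0.767,0],[0.414,0.767,0],[0.414,0.767,0],[0.414,0.767,0],[0.414,0.767,0],[0.414,0.767,0],[0.414,0.767,0],[0.414,0.767,0],[0.414,0.767,0],[0.414,0.767,0]], rot=[[0,0,-0.282],[0,0,-0.282],[0,0,-0.282],[0,0,-0.282],[0,0,-0.282],[0,0,-0.282],[0,0,-0.282],[0,0,-0.282],[0,0,-0.282],[0,0,-0.282],[0,0,-0.282],[0,0,-0.282],[0,0,-0.282],[0,0,-0.282],[0,0,-0.282],[0,0,-0.282],[0,0,-0.282],[0,0,-0.282],[0,0,-0.282],[0,0,-0.282]], grip=0.75)

```text
time: 2.37
ee_pos: [0.5705, 0.1345, 0.2227]
eef_rot: [1.0, -0.001, 0.0, 0.0]
ft_force: [1.1, -1.5, 0.3]
width: 0.0652
grip_force: 0.0
```

```bash
python3 - <<'E'
from h import *
st()
# refine from stored start pictures (pixels read from crops)
print("bore top",ray("top",190+347/2.2,120+339/2.2,.045),"side",ray("side",180+391/2,90+307/2,.045))
print("coupl top",ray("top",190+127/2.2,120+288/2.2,.07),"side",ray("side",180+207/2,90+360/2,.07))
for l in("bottle","beaker","elbow","end_cap"):
    for c in("side","top"):
        r.camera(c) if l=="bottle" else 0
        for d in r.spot_point(l,c)[:1]: print(l,c,round(d["conf"],2),np.round(world(c,d["at"]),3))
E
```

```text
{'time': 2.3667, 'ee_pos': [0.5705, 0.1345, 0.2227], 'eef_rot': [1.0, -0.0007, 0.0003, 0.0001], 'ft_force': [1.1132, -1.5006, 0.3034], 'torque': [-0.0185, 0.0033, -0.0048], 'width': 0.0652, 'grip_force': 0.0, 'joint_positions': [0.2987, 0.3358, -0.7551, 1.537, 0.2334, 1.361, -2.0493]}
bore top [ 0.53639256 -0.06555016  0.045     ] side [ 0.53769133 -0.0690028   0.045     ]
coupl top [0.58685133 0.16646008 0.07      ] side [0.5875198  0.16334714 0.07      ]
bottle side 0.59 [0.616 0.4   0.002]
bottle top 0.84 [0.614 0.4   0.001]
beaker side 0.71 [0.726 0.252 0.001]
beaker top 0.47 [ 0.497  0.302 -0.   ]
elbow side 0.77 [ 0.499  0.305 -0.004]
elbow top 0.78 [0.5   0.303 0.   ]
end_cap side 0.59 [0.659 0.073 0.002]
end_cap top 0.52 [ 0.658  0.074 -0.001]
```

Call:
arm_command(xyz=[[0.0175,0.0315,0],[0.0175,0.0315,-0.04],[0.0175,0.0315,-0.08],[0.0175,0.0315,-0.11],[0.0175,0.0315,-0.11],[0.0175,0.0315,-0.11]], rot=[[0,0,0],[0,0,0],[0,0,0],[0,0,0],[0,0,0],[0,0,0]])

```text
time: 3.37
ee_pos: [0.5866, 0.1635, 0.1123]
eef_rot: [1.0, -0.001, -0.001, 0.0]
ft_force: [-0.1, 0.8, 0.3]
width: 0.0652
grip_force: 0.0
```

```bash
python3 - <<'E'
from h import *
st(); s=snap("side","s1")
cv2.imwrite('pics/s1c.png',cv2.cvtColor(cv2.resize(s[150:350,160:420],None,fx=3,fy=3,interpolation=cv2.INTER_CUBIC),cv2.COLOR_RGB2BGR))
E
```

```text
{'time': 3.3667, 'ee_pos': [0.5866, 0.1635, 0.1123], 'eef_rot': [1.0, -0.0005, -0.0011, 0.0004], 'ft_force': [-0.1158, 0.8136, 0.255], 'torque': [0.0355, 0.0127, -0.0103], 'width': 0.0652, 'grip_force': 0.0, 'joint_positions': [0.2134, 0.4808, -0.7233, 1.6048, 0.3362, 1.1868, -2.1535]}
```

View pics/s1c.png

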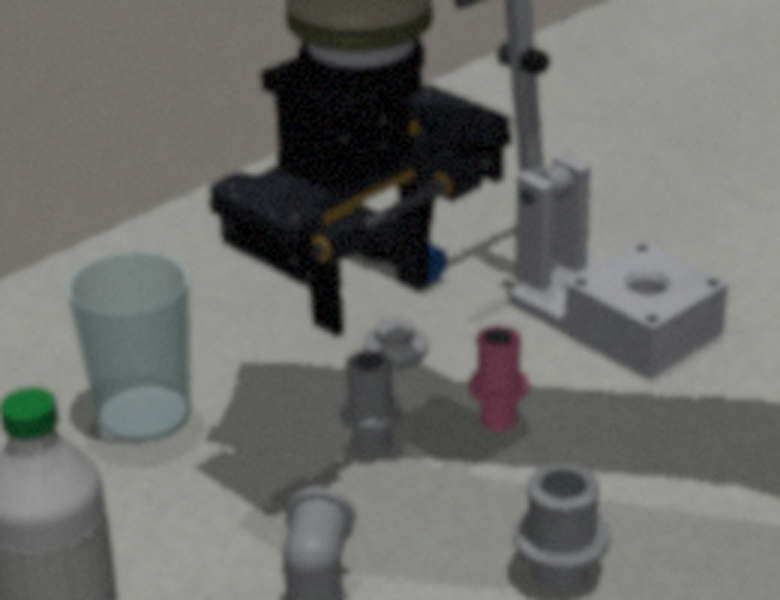

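The gripper sits over the grey coupling: fingers at crop (325,320) and (420,275), coupling top at (370,360). I'll narrow the fingers to stay clear of the pink one, then descend and grip.

Call:
arm_command(xyz=[[0.001,0.002,-0.01],[0.001,0.002,-0.03],[0.001,0.002,-0.05],[0.001,0.002,-0.065],[0.001,0.002,-0.073],[0.001,0.002,-0.073],[0.001,0.002,-0.073]], rot=[[0,0,0],[0,0,0],[0,0,0],[0,0,0],[0,0,0],[0,0,0],[0,0,0]], grip=0.6)

```text
time: 4.0
ee_pos: [0.5886, 0.1667, 0.0403]
eef_rot: [1.0, -0.0, 0.0, -0.0]
ft_force: [0.1, 0.1, 0.8]
width: 0.0524
grip_force: 0.0
```

Call:
arm_command(xyz=[[0,0,0],[0,0,0],[0,0,0],[0,0,0],[0,0,0],[0,0,0],[0,0,0],[0,0,0]], rot=[[0,0,0],[0,0,0],[0,0,0],[0,0,0],[0,0,0],[0,0,0],[0,0,0],[0,0,0]], grip=0.2, squeeze=25)

```text
time: 4.67
ee_pos: [0.5884, 0.1666, 0.04]
eef_rot: [1.0, -0.0, 0.0, -0.0]
ft_force: [-0.3, -0.3, 4.2]
width: 0.0291
grip_force: 25.0
```

Call:
arm_command(xyz=[[0,0,0.02],[0,0,0.055],[0,0,0.09],[-0.003,-0.015,0.1],[-0.01,-0.05,0.1],[-0.018,-0.085,0.1],[-0.027,-0.12,0.1],[-0.035,-0.155,0.1],[-0.043,-0.19,0.1],[-0.048,-0.22,0.1],[-0.0515,-0.2335,0.1],[-0.0515,-0.2335,0.08],[-0.0515,-0.2335,0.06],[-0.0515,-0.2335,0.06],[-0.0515,-0.2335,0.06]], rot=[[0,0,0],[0,0,0],[0,0,0],[0,0,0],[0,0,0],[0,0,0],[0,0,0],[0,0,0],[0,0,0],[0,0,0],[0,0,0],[0,0,0],[0,0,0],[0,0,0],[0,0,0]])

```text
time: 5.92
ee_pos: [0.5356, -0.0668, 0.0987]
eef_rot: [1.0, 0.0, -0.001, -0.0]
ft_force: [0.5, -0.5, -1.5]
width: 0.0294
grip_force: 25.0
```

```bash
python3 - <<'E'
from h import *
st(); s=snap("side","s2"); t=snap("top","t2")
a=cv2.resize(s[160:300,310:440],None,fx=3,fy=3,interpolation=cv2.INTER_CUBIC)
b=cv2.resize(t[210:350,290:420],None,fx=3,fy=3,interpolation=cv2.INTER_CUBIC)
cv2.imwrite('pics/c2.png',cv2.cvtColor(np.hstack([a,b]),cv2.COLOR_RGB2BGR))
for c in("side","top"):
  for l in("coupling","bore_mouth"):
    for d in r.spot_point(l,c)[:3]: print(l,c,round(d["conf"],2),np.round(world(c,d["at"]),4))
E
```

```text
{'time': 5.9167, 'ee_pos': [0.5356, -0.0668, 0.0987], 'eef_rot': [1.0, 0.0001, -0.0014, -0.0004], 'ft_force': [0.5304, -0.4762, -1.5183], 'torque': [0.0761, -0.0344, 0.0042], 'width': 0.0294, 'grip_force': 24.9906, 'joint_positions': [0.6194, 0.3301, -0.6731, 1.8024, 0.2288, 1.0913, -1.7052]}
coupling side 0.84 [ 0.5498  0.0852 -0.0008]
coupling side 0.8 [ 0.5341 -0.0666  0.0592]
coupling side 0.27 [0.6134 0.3998 0.0053]
coupling top 0.68 [ 0.5483  0.0887 -0.0013]
coupling top 0.28 [ 0.4585 -0.3765  0.0018]
bore_mouth top 0.67 [ 0.6645 -0.0716  0.1788]
```

View pics/c2.png

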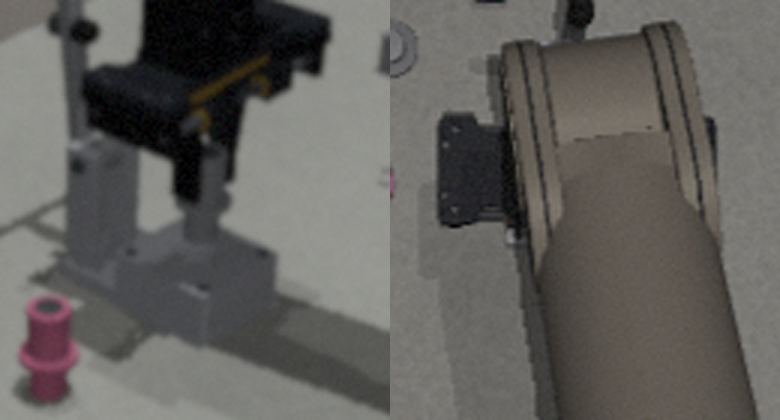

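The coupling hangs upright over the bore, spigot at side crop (200,235), about 1 mm off in x. I'll lower it with force checks.

Call:
arm_command(xyz=[[0.001,0,-0.004],[0.001,0,-0.009],[0.001,0,-0.013],[0.001,0,-0.016],[0.001,0,-0.018],[0.001,0,-0.018]], rot=[[0,0,0],[0,0,0],[0,0,0],[0,0,0],[0,0,0],[0,0,0]])

```text
time: 6.72
ee_pos: [0.5373, -0.067, 0.0809]
eef_rot: [1.0, -0.0, -0.0, -0.0]
ft_force: [-0.9, 0.7, -3.3]
width: 0.0294
grip_force: 25.0
```

Call:
arm_command(xyz=[[0,0,-0.002],[0,0,-0.004],[0,0,-0.006],[0,0,-0.006],[0,0,-0.006]], rot=[[0,0,0],[0,0,0],[0,0,0],[0,0,0],[0,0,0]])

```text
time: 7.13
ee_pos: [0.5376, -0.0669, 0.0754]
eef_rot: [1.0, -0.0, -0.0, -0.0]
ft_force: [-0.7, 1.0, -2.9]
width: 0.0295
grip_force: 25.0
```

Call:
arm_command(xyz=[[0,0,-0.002],[0,0,-0.004],[0,0,-0.006],[0,0,-0.007],[0,0,-0.007],[0,0,-0.007]], rot=[[0,0,0],[0,0,0],[0,0,0],[0,0,0],[0,0,0],[0,0,0]])

```text
time: 7.63
ee_pos: [0.5375, -0.0669, 0.0683]
eef_rot: [1.0, -0.0, -0.0, -0.0]
ft_force: [0.2, 2.4, -4.5]
width: 0.0296
grip_force: 25.0
```

Call:
arm_command(xyz=[[0,0,-0.0005],[0,0,-0.001],[0,0,-0.001],[0,0,-0.001]], rot=[[0,0,0],[0,0,0],[0,0,0],[0,0,0]])

```text
time: 7.97
ee_pos: [0.5377, -0.0669, 0.0676]
eef_rot: [1.0, -0.0, 0.0, -0.0]
ft_force: [0.2, 3.0, -1.6]
width: 0.0295
grip_force: 25.0
```

Call:
arm_command(xyz=[[0,0,0],[0,0,0],[0,0,0],[0,0,0],[0,0,0],[0,0,0]], rot=[[0,0,0],[0,0,0],[0,0,0],[0,0,0],[0,0,0],[0,0,0]], grip=0.6)

```text
time: 8.47
ee_pos: [0.5377, -0.0673, 0.0676]
eef_rot: [1.0, -0.0, 0.0, 0.0]
ft_force: [-0.2, 0.0, -0.7]
width: 0.0515
grip_force: 0.0
```

Call:
arm_command(xyz=[[0,0,0.01],[0,0,0.03],[0,0,0.06],[-0.01,0,0.09],[-0.05,0,0.12],[-0.09,0,0.15],[-0.12,0,0.18],[-0.12,0,0.21],[-0.12,0,0.235],[-0.12,0,0.235]], rot=[[0,0,0],[0,0,0],[0,0,0],[0,0,0],[0,0,0.1],[0,0,0.2],[0,0,0.3],[0,0,0.4],[0,0,0.5],[0,0,0.6]])

```text
time: 9.3
ee_pos: [0.4189, -0.0671, 0.3091]
eef_rot: [0.955, 0.298, 0.003, 0.003]
ft_force: [1.0, -0.7, -0.1]
width: 0.0521
grip_force: 0.0
```

```bash
python3 - <<'E'
from h import *
st(); s=snap("side","s3"); t=snap("top","t3")
a=cv2.resize(s[120:280,300:430],None,fx=3,fy=3,interpolation=cv2.INTER_CUBIC)
b=cv2.resize(t[170:330,290:420],None,fx=3,fy=3,interpolation=cv2.INTER_CUBIC)
cv2.imwrite('pics/c3.png',cv2.cvtColor(np.hstack([a,b]),cv2.COLOR_RGB2BGR))
for c in("side","top"):
  for l in("coupling","clamp_bar","clamp_hinge","clamp_foot"):
    for d in r.spot_point(l,c)[:2]: print(l,c,round(d["conf"],2),np.round(world(c,d["at"]),4),np.round(pix(c,world(c,d["at"]))))
E
```

```text
{'time': 9.3, 'ee_pos': [0.4189, -0.0671, 0.3091], 'eef_rot': [0.9547, 0.2976, 0.0034, 0.0034], 'ft_force': [0.998, -0.6512, -0.0659], 'torque': [-0.0245, -0.0753, 0.0116], 'width': 0.0521, 'grip_force': 0.0, 'joint_positions': [0.8029, -0.1521, -0.6609, 1.7792, -0.0903, 1.474, -0.8109]}
coupling side 0.83 [ 0.5486  0.0868 -0.0021] [324. 290.]
coupling side 0.74 [ 0.5366 -0.0664  0.0288] [375. 250.]
clamp_bar side 0.66 [ 0.6748 -0.0715  0.2451] [330. 141.]
clamp_hinge side 0.86 [ 0.6312 -0.069   0.0912] [343. 211.]
clamp_foot side 0.68 [ 0.5338 -0.067  -0.0006] [375. 262.]
clamp_foot side 0.53 [ 0.6655 -0.073   0.1835] [334. 169.]
coupling top 0.6 [ 0.5365 -0.0646  0.0293] [347. 275.]
coupling top 0.53 [0.5486 0.0868 0.0013] [284. 270.]
clamp_bar top 0.93 [ 0.6729 -0.0716  0.2442] [355. 198.]
clamp_bar top 0.31 [ 0.5351 -0.065   0.0444] [347. 275.]
clamp_hinge top 0.9 [ 0.6352 -0.0714  0.0898] [351. 229.]
clamp_hinge top 0.63 [ 0.6725 -0.0724  0.2405] [355. 198.]
clamp_foot top 0.46 [ 0.6639 -0.0728  0.1741] [354. 209.]
```

View pics/c3.png

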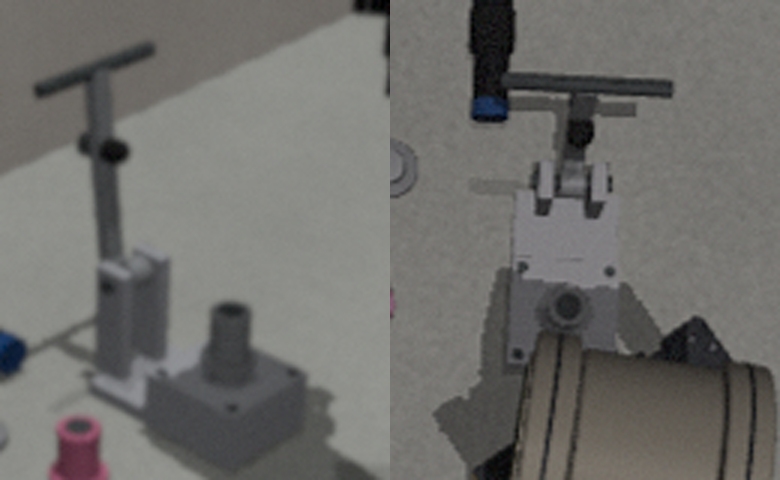

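The coupling stands upright on the ring: side crop (232,340), origin z about 0.028, flange clear of the block. The bar runs from (505,80) to (672,88) in the top crop. Next I'll grip its -y end.

Call:
arm_command(xyz=[[0.03,-0.005,0],[0.06,-0.01,0],[0.09,-0.015,0],[0.12,-0.02,0],[0.15,-0.025,0],[0.18,-0.03,0],[0.21,-0.035,0],[0.235,-0.04,0],[0.253,-0.04,0],[0.253,-0.04,-0.005],[0.253,-0.04,-0.03],[0.253,-0.04,-0.055],[0.253,-0.04,-0.075],[0.253,-0.04,-0.083],[0.253,-0.04,-0.083],[0.253,-0.04,-0.083]], rot=[[0,0,0.11],[0,0,0.22],[0,0,0.33],[0,0,0.44],[0,0,0.55],[0,0,0.66],[0,0,0.77],[0,0,0.88],[0,0,0.92],[0,0,0.92],[0,0,0.92],[0,0,0.92],[0,0,0.92],[0,0,0.92],[0,0,0.92],[0,0,0.92]], grip=0.7)

```text
time: 11.13
ee_pos: [0.6706, -0.1071, 0.2202]
eef_rot: [0.725, 0.689, 0.0, 0.0]
ft_force: [-0.5, -0.3, -1.0]
width: 0.0607
grip_force: 0.0
```

```bash
python3 - <<'E'
from h import *
st(); s=snap("side","s4")
cv2.imwrite('pics/c4.png',cv2.cvtColor(cv2.resize(s[80:280,270:430],None,fx=3,fy=3,interpolation=cv2.INTER_CUBIC),cv2.COLOR_RGB2BGR))
E
```

```text
{'time': 11.1333, 'ee_pos': [0.6706, -0.1071, 0.2202], 'eef_rot': [0.7251, 0.6886, 0.0001, 0.0], 'ft_force': [-0.5154, -0.3445, -0.9817], 'torque': [0.0055, -0.0741, -0.0023], 'width': 0.0607, 'grip_force': 0.0, 'joint_positions': [0.5773, 0.5552, -0.7399, 1.2705, 0.366, 1.4499, -0.1803]}
```

View pics/c4.png

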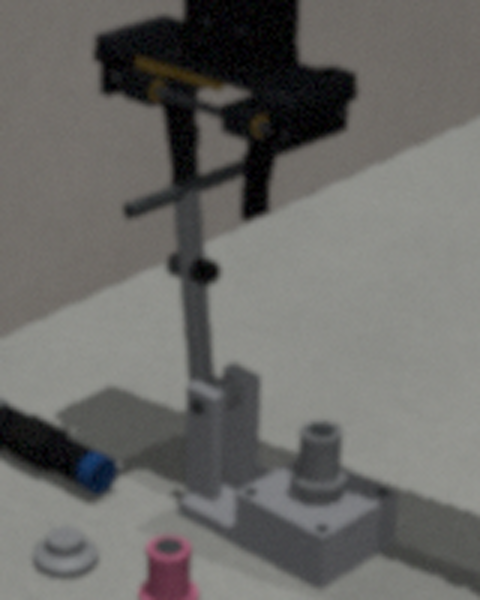

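The bar lies between the fingers: left finger at crop (182,150), right at (257,185). Closing gently on it.

Call:
arm_command(xyz=[[0,0,0],[0,0,0],[0,0,0],[0,0,0],[0,0,0],[0,0,0],[0,0,0],[0,0,0],[0,0,0]], rot=[[0,0,0],[0,0,0],[0,0,0],[0,0,0],[0,0,0],[0,0,0],[0,0,0],[0,0,0],[0,0,0]], grip=0.0, squeeze=12)

```text
time: 11.93
ee_pos: [0.6707, -0.107, 0.2196]
eef_rot: [0.725, 0.689, 0.0, 0.0]
ft_force: [-0.2, 0.4, -0.8]
width: 0.0111
grip_force: 12.0
```

Call:
arm_command(xyz=[[-0.0055,0.0003,0.0014],[-0.0208,0.001,0.0042],[-0.0365,0.0018,0.0054],[-0.0521,0.0026,0.0051],[-0.0676,0.0034,0.0032],[-0.0829,0.0041,-0.0002],[-0.0829,0.0041,-0.0002]], rot=[[0,0,0],[0,0,0],[0,0,0],[0,0,0],[0,0,0],[0,0,0],[0,0,0]])

```text
time: 12.52
ee_pos: [0.5856, -0.1027, 0.2195]
eef_rot: [0.725, 0.689, -0.001, 0.0]
ft_force: [-1.1, 2.1, 0.8]
width: 0.0113
grip_force: 12.0
```

Call:
arm_command(xyz=[[-0.0149,0.0007,-0.005],[-0.0292,0.0015,-0.0114],[-0.0427,0.0021,-0.0191],[-0.0555,0.0028,-0.0283],[-0.0672,0.0034,-0.0386],[-0.0779,0.0039,-0.05],[-0.0874,0.0044,-0.0625],[-0.0955,0.0048,-0.0758],[-0.0998,0.005,-0.0842],[-0.0998,0.005,-0.0842],[-0.0998,0.005,-0.0842]], rot=[[0,0,0],[0,0,0],[0,0,0],[0,0,0],[0,0,0],[0,0,0],[0,0,0],[0,0,0],[0,0,0],[0,0,0],[0,0,0]])

```text
time: 13.43
ee_pos: [0.4882, -0.0977, 0.1349]
eef_rot: [0.725, 0.689, 0.0, -0.0]
ft_force: [3.2, 1.2, -4.8]
width: 0.0111
grip_force: 12.2
```

```bash
python3 - <<'E'
from h import *
st(); s=snap("side","s5"); r.camera("top")
cv2.imwrite('pics/c5.png',cv2.cvtColor(cv2.resize(s[130:290,300:460],None,fx=3.5,fy=3.5,interpolation=cv2.INTER_CUBIC),cv2.COLOR_RGB2BGR))
for c in("side","top"):
  for l in("coupling","clamp_bar","clamp_foot"):
    for d in r.spot_point(l,c)[:2]: print(l,c,round(d["conf"],2),np.round(world(c,d["at"]),4))
E
```

```text
{'time': 13.4333, 'ee_pos': [0.4882, -0.0977, 0.1349], 'eef_rot': [0.7248, 0.689, 0.0001, -0.0002], 'ft_force': [3.2143, 1.1563, -4.82], 'torque': [0.082, -0.906, 0.0099], 'width': 0.0111, 'grip_force': 12.1716, 'joint_positions': [0.851, 0.2096, -0.8138, 1.8665, 0.167, 1.1355, -0.0734]}
coupling side 0.97 [ 0.5489  0.0887 -0.0036]
coupling side 0.93 [ 0.5324 -0.0687  0.0275]
clamp_bar side 0.71 [ 0.491  -0.0608  0.161 ]
clamp_bar side 0.61 [0.4108 0.1781 0.0043]
clamp_foot side 0.55 [ 0.5475 -0.0697  0.1403]
clamp_foot side 0.48 [ 0.4902 -0.0613  0.16  ]
coupling top 0.66 [0.5467 0.0865 0.0006]
coupling top 0.42 [ 0.5361 -0.067   0.0283]
clamp_bar top 0.82 [ 0.4948 -0.0647  0.155 ]
```

View pics/c5.png

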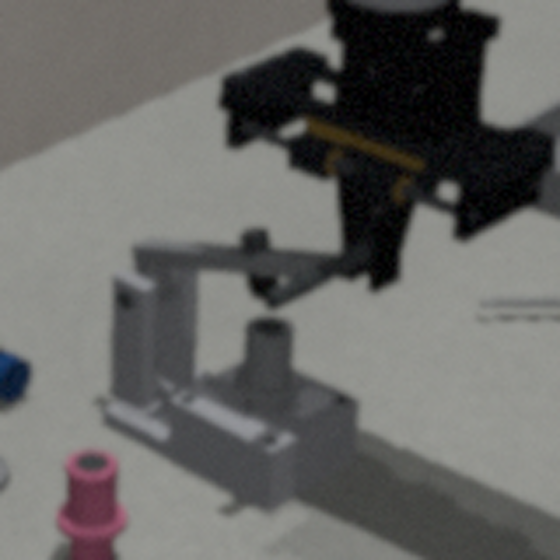

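The foot hangs above the coupling top with a gap: foot tip at crop (265,292), coupling top at (268,322), coupling upright. I'll release the bar and rise, shut the fingers, and then press on top of the bar with the fingertips.

Call:
arm_command(xyz=[[0,0,0],[0,0,0],[0,0,0],[0,0,0],[0,0,0.01],[0,0,0.03],[0,0,0.05],[0,0.005,0.06],[0.003,0.012,0.06],[0.003,0.012,0.06]], rot=[[0,0,0],[0,0,0],[0,0,0],[0,0,0],[0,0,0],[0,0,0],[0,0,0],[0,0,0],[0,0,0],[0,0,0]], grip=0.45)

```text
time: 14.67
ee_pos: [0.4915, -0.0842, 0.1955]
eef_rot: [0.724, 0.689, 0.0, 0.0]
ft_force: [0.4, 0.0, -0.4]
width: 0.0391
grip_force: 0.0
```

Call:
arm_command(xyz=[[0,0,0],[0,0,0],[0,0,0],[0,0,0],[0,0,0],[0,0,0]], rot=[[0,0,0],[0,0,0],[0,0,0],[0,0,0],[0,0,0],[0,0,0]], grip=0.0, squeeze=20)

```text
time: 15.17
ee_pos: [0.4908, -0.086, 0.1949]
eef_rot: [0.725, 0.689, -0.0, -0.0]
ft_force: [0.1, -0.3, 0.2]
width: 0.0072
grip_force: 0.0
```

```bash
python3 - <<'E'
from h import *
st(); r.camera("side"); r.camera("top")
for c in("side","top"):
  for l in("coupling","clamp_bar","clamp_foot"):
    for d in r.spot_point(l,c)[:2]: print(l,c,round(d["conf"],2),np.round(world(c,d["at"]),4))
st()
E
```

```text
{'time': 15.1667, 'ee_pos': [0.4908, -0.086, 0.1949], 'eef_rot': [0.725, 0.6888, -0.0, -0.0002], 'ft_force': [0.1038, -0.2518, 0.1869], 'torque': [-0.0311, -0.116, 0.0001], 'width': 0.0072, 'grip_force': 0.0, 'joint_positions': [0.8595, 0.146, -0.8321, 1.7909, 0.1132, 1.2542, -0.0537]}
coupling side 0.75 [ 5.497e-01  8.640e-02 -3.000e-04]
coupling side 0.69 [ 0.5341 -0.0648  0.0263]
clamp_bar side 0.86 [ 0.4925 -0.0613  0.158 ]
clamp_bar side 0.68 [0.66   0.0739 0.005 ]
clamp_foot side 0.61 [ 0.5493 -0.0666  0.144 ]
clamp_foot side 0.46 [ 0.5345 -0.0663  0.0458]
coupling top 0.66 [ 0.5474  0.0878 -0.0009]
coupling top 0.36 [ 0.5387 -0.0662  0.0283]
clamp_bar top 0.62 [ 0.4908 -0.0613  0.1603]
{'time': 15.5667, 'ee_pos': [0.4909, -0.086, 0.1952], 'eef_rot': [0.7249, 0.6888, 0.0, 0.0], 'ft_force': [0.3082, -0.0453, -1.0015], 'torque': [-0.0451, -0.0775, -0.0277], 'width': 0.0006, 'grip_force': 0.0, 'joint_positions': [0.8595, 0.1456, -0.8322, 1.7907, 0.1131, 1.2543, -0.0538]}
```

Call:
arm_command(xyz=[[0,0,-0.015],[0,0,-0.025],[0,0,-0.03],[-0.001,0,-0.034],[-0.003,0,-0.038],[-0.0045,0,-0.042],[-0.006,0,-0.045],[-0.006,0,-0.045]], rot=[[0,0,0],[0,0,0],[0,0,0],[0,0,0],[0,0,0],[0,0,0],[0,0,0],[0,0,0]])

```text
time: 16.23
ee_pos: [0.4846, -0.086, 0.1498]
eef_rot: [0.725, 0.689, -0.0, -0.0]
ft_force: [0.1, -1.1, -0.5]
width: 0.0005
grip_force: 0.0
```

Call:
arm_command(xyz=[[-0.0008,0,-0.0025],[-0.0016,0,-0.005],[-0.0024,0,-0.0075],[-0.0024,0,-0.0075]], rot=[[0,0,0],[0,0,0],[0,0,0],[0,0,0]])

```text
time: 16.57
ee_pos: [0.4822, -0.086, 0.1422]
eef_rot: [0.725, 0.689, -0.0, -0.0]
ft_force: [0.2, 0.5, 0.1]
width: 0.0004
grip_force: 0.0
```

Call:
arm_command(xyz=[[-0.0003,0,-0.001],[-0.0005,0,-0.002],[-0.0008,0,-0.003],[-0.0008,0,-0.003]], rot=[[0,0,0],[0,0,0],[0,0,0],[0,0,0]])

```text
time: 16.9
ee_pos: [0.4817, -0.0859, 0.1395]
eef_rot: [0.725, 0.689, 0.0, -0.0]
ft_force: [-0.2, 1.3, -0.2]
width: 0.0006
grip_force: 0.0
```

Call:
arm_command(xyz=[[-0.0002,0,-0.001],[-0.0005,0,-0.002],[-0.0007,0,-0.003],[-0.0007,0,-0.003]], rot=[[0,0,0],[0,0,0],[0,0,0],[0,0,0]])

```text
time: 17.23
ee_pos: [0.481, -0.0859, 0.1365]
eef_rot: [0.725, 0.689, 0.0, -0.0]
ft_force: [0.3, 0.3, 0.7]
width: 0.0003
grip_force: 0.0
```

```bash
python3 - <<'E'
from h import *
r.camera("side"); r.camera("top")
for c in("side","top"):
  for l in("clamp_bar","coupling"):
    for d in r.spot_point(l,c)[:3]: print(l,c,round(d["conf"],2),np.round(world(c,d["at"]),4))
st()
E
```

```text
clamp_bar side 0.63 [ 0.4806 -0.0633  0.1322]
clamp_bar side 0.22 [ 0.5356 -0.066  -0.0014]
coupling side 0.75 [ 0.5362 -0.0647  0.0313]
coupling side 0.7 [ 0.5379 -0.0665  0.1246]
coupling side 0.67 [ 0.5481  0.0874 -0.0019]
clamp_bar top 0.68 [ 0.4808 -0.0612  0.1299]
coupling top 0.58 [0.5442 0.0905 0.0013]
{'time': 17.5333, 'ee_pos': [0.4811, -0.0859, 0.1367], 'eef_rot': [0.7249, 0.6888, 0.0001, 0.0001], 'ft_force': [0.1715, 0.7089, -0.2335], 'torque': [0.0464, -0.1495, 0.0038], 'width': -0.0001, 'grip_force': 0.0, 'joint_positions': [0.8504, 0.1849, -0.8267, 1.8861, 0.1498, 1.1336, -0.0826]}
```

The bar follows the fingertip at z about 0.131. Continuing in small steps by feel.

Call:
arm_command(xyz=[[-0.0002,0,-0.001],[-0.0004,0,-0.002],[-0.0006,0,-0.003],[-0.0006,0,-0.003]], rot=[[0,0,0],[0,0,0],[0,0,0],[0,0,0]])

```text
time: 17.87
ee_pos: [0.4803, -0.0859, 0.1335]
eef_rot: [0.725, 0.689, -0.0, -0.0]
ft_force: [-0.8, -0.7, 0.3]
width: 0.0005
grip_force: 0.1
```

Call:
arm_command(xyz=[[-0.0002,0,-0.001],[-0.0003,0,-0.002],[-0.0005,0,-0.003],[-0.0005,0,-0.003]], rot=[[0,0,0],[0,0,0],[0,0,0],[0,0,0]])

```text
time: 18.2
ee_pos: [0.4797, -0.0859, 0.1307]
eef_rot: [0.725, 0.689, -0.0, -0.0]
ft_force: [-3.9, 0.4, 5.4]
width: 0.0006
grip_force: 2.5
```

Call:
arm_command(xyz=[[-0.0007,0,-0.0005],[-0.0012,0,-0.001],[-0.0012,0,-0.001]], rot=[[0,0,0],[0,0,0],[0,0,0]])

```text
time: 18.45
ee_pos: [0.4795, -0.0859, 0.1303]
eef_rot: [0.725, 0.689, 0.001, 0.001]
ft_force: [0.4, 0.0, 5.7]
width: 0.0003
grip_force: 2.7
```

Call:
arm_command(xyz=[[-0.0002,0,-0.0005],[-0.0003,0,-0.001],[-0.0004,0,-0.0015],[-0.0004,0,-0.0015]], rot=[[0,0,0],[0,0,0],[0,0,0],[0,0,0]])

```text
time: 18.78
ee_pos: [0.4791, -0.0858, 0.1288]
eef_rot: [0.725, 0.689, 0.001, 0.001]
ft_force: [-0.4, 0.4, 5.7]
width: 0.0002
grip_force: 2.9
```

Call:
arm_command(xyz=[[-0.0002,0,-0.0007],[-0.0003,0,-0.0013],[-0.0005,0,-0.002],[-0.0005,0,-0.002]], rot=[[0,0,0],[0,0,0],[0,0,0],[0,0,0]])

```text
time: 19.12
ee_pos: [0.4787, -0.0859, 0.1267]
eef_rot: [0.725, 0.689, 0.001, 0.001]
ft_force: [0.4, 0.5, 5.3]
width: 0.0005
grip_force: 2.7
```

Call:
arm_command(xyz=[[-0.0002,0,-0.0007],[-0.0003,0,-0.0013],[-0.0004,0,-0.002],[-0.0004,0,-0.002]], rot=[[0,0,0],[0,0,0],[0,0,0],[0,0,0]])

```text
time: 19.45
ee_pos: [0.4782, -0.0858, 0.1247]
eef_rot: [0.725, 0.689, 0.001, 0.001]
ft_force: [-0.6, 1.0, 5.4]
width: 0.0004
grip_force: 2.7
```

Force is steady at about 5.5 N on the bar (roughly 9–10 N at the foot), so the ring is sliding.

Call:
arm_command(xyz=[[-0.0001,0,-0.0007],[-0.0002,0,-0.0013],[-0.0004,0,-0.002],[-0.0004,0,-0.002]], rot=[[0,0,0],[0,0,0],[0,0,0],[0,0,0]])

```text
time: 19.78
ee_pos: [0.4777, -0.0858, 0.1227]
eef_rot: [0.725, 0.689, 0.001, 0.001]
ft_force: [-1.3, 0.9, 5.0]
width: 0.0006
grip_force: 2.7
```

Call:
arm_command(xyz=[[-0.0001,0,-0.0007],[-0.0002,0,-0.0013],[-0.0004,0,-0.002],[-0.0004,0,-0.002]], rot=[[0,0,0],[0,0,0],[0,0,0],[0,0,0]])

```text
time: 20.12
ee_pos: [0.4773, -0.0858, 0.1207]
eef_rot: [0.725, 0.689, 0.001, 0.001]
ft_force: [-1.2, 0.2, 5.2]
width: -0.0
grip_force: 2.7
```

Call:
arm_command(xyz=[[-0.0002,0,-0.0007],[-0.0003,0,-0.0013],[-0.0005,0,-0.002],[-0.0005,0,-0.002]], rot=[[0,0,0],[0,0,0],[0,0,0],[0,0,0]])

```text
time: 20.45
ee_pos: [0.477, -0.0858, 0.1187]
eef_rot: [0.725, 0.689, 0.001, 0.001]
ft_force: [0.7, 1.4, 5.3]
width: 0.0006
grip_force: 2.6
```

Call:
arm_command(xyz=[[-0.0002,0,-0.0007],[-0.0003,0,-0.0013],[-0.0005,0,-0.002],[-0.0005,0,-0.002]], rot=[[0,0,0],[0,0,0],[0,0,0],[0,0,0]])

```text
time: 20.78
ee_pos: [0.4766, -0.0858, 0.1168]
eef_rot: [0.725, 0.689, 0.001, 0.001]
ft_force: [0.3, 0.6, 5.1]
width: 0.0005
grip_force: 2.6
```

Call:
arm_command(xyz=[[-0.0001,0,-0.0005],[-0.0002,0,-0.001],[-0.0003,0,-0.0015],[-0.0003,0,-0.0015]], rot=[[0,0,0],[0,0,0],[0,0,0],[0,0,0]])

```text
time: 21.12
ee_pos: [0.4764, -0.0858, 0.1153]
eef_rot: [0.725, 0.689, 0.001, 0.001]
ft_force: [0.9, 0.6, 5.5]
width: 0.0
grip_force: 2.7
```

Call:
arm_command(xyz=[[-0.0001,0,-0.0005],[-0.0002,0,-0.001],[-0.0002,0,-0.001]], rot=[[0,0,0],[0,0,0],[0,0,0]])

```text
time: 21.37
ee_pos: [0.4763, -0.0857, 0.1145]
eef_rot: [0.725, 0.689, 0.001, 0.001]
ft_force: [0.1, 0.6, 7.2]
width: 0.0005
grip_force: 3.4
```

Call:
arm_command(xyz=[[-0.0001,0,-0.0005],[-0.0002,0,-0.001],[-0.0002,0,-0.001]], rot=[[0,0,0],[0,0,0],[0,0,0]])

```text
time: 21.62
ee_pos: [0.4762, -0.0858, 0.1136]
eef_rot: [0.725, 0.689, 0.001, 0.001]
ft_force: [-0.1, 1.3, 9.0]
width: 0.0004
grip_force: 4.3
```

Call:
arm_command(xyz=[[-0.0001,0,-0.0005],[-0.0001,0,-0.001],[-0.0001,0,-0.001]], rot=[[0,0,0],[0,0,0],[0,0,0]])

```text
time: 21.87
ee_pos: [0.476, -0.0857, 0.1128]
eef_rot: [0.725, 0.689, 0.001, 0.001]
ft_force: [-1.3, 0.5, 11.2]
width: 0.0006
grip_force: 5.4
```

```bash
python3 - <<'E'
from h import *
s=snap("side","s6"); r.camera("top")
cv2.imwrite('pics/c6.png',cv2.cvtColor(cv2.resize(s[170:290,310:440],None,fx=5,fy=5,interpolation=cv2.INTER_CUBIC),cv2.COLOR_RGB2BGR))
for c in("side","top"):
  for l in("coupling","clamp_bar"):
    for d in r.spot_point(l,c)[:2]: print(l,c,round(d["conf"],2),np.round(world(c,d["at"]),4))
st()
E
```

```text
coupling side 0.71 [ 0.5354 -0.0671  0.0181]
coupling side 0.59 [ 0.5501  0.0857 -0.0013]
clamp_bar side 0.9 [ 0.4725 -0.0589  0.111 ]
coupling top 0.5 [0.5464 0.0878 0.0022]
clamp_bar top 0.75 [ 0.476  -0.0597  0.1055]
clamp_bar top 0.67 [ 8.009e-01 -6.500e-03  4.000e-04]
{'time': 22.1667, 'ee_pos': [0.4761, -0.0857, 0.1128], 'eef_rot': [0.7248, 0.6889, 0.0008, 0.001], 'ft_force': [-1.2209, 1.7835, 12.0269], 'torque': [0.2597, 0.1663, 0.0415], 'width': 0.0006, 'grip_force': 5.3831, 'joint_positions': [0.8458, 0.2022, -0.8229, 1.9256, 0.1679, 1.0808, -0.0968]}
```

View pics/c6.png

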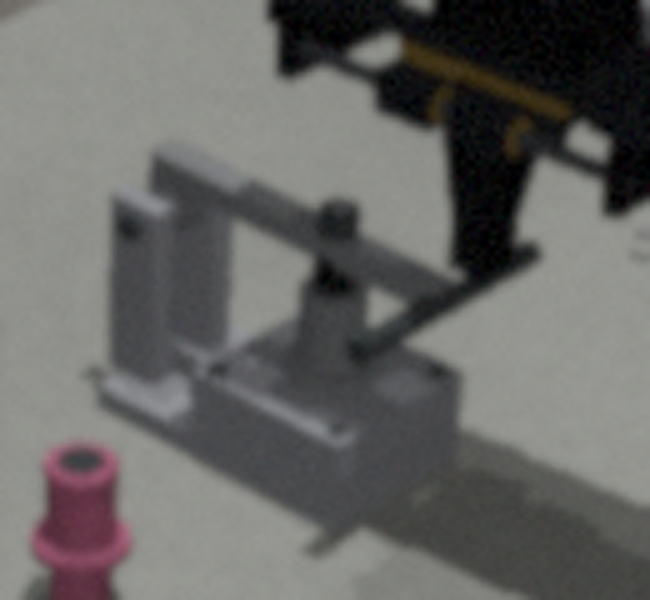

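The coupling is home: origin z about 0.018, flange on the block at crop (335,370), and the force climbs at the foot spring's rate. The foot presses about 19 N. Now I'll unload slowly and lift off.

Call:
arm_command(xyz=[[0.0001,0,0.0004],[0.0001,0,0.0008],[0.0001,0,0.0012],[0.0002,0,0.0016],[0.0002,0,0.002],[0.0002,0,0.0024],[0.0003,0,0.0028],[0.0003,0,0.0032],[0.0003,0,0.0036],[0.0003,0,0.004],[0.0003,0,0.005],[0.0003,0,0.006]], rot=[[0,0,0],[0,0,0],[0,0,0],[0,0,0],[0,0,0],[0,0,0],[0,0,0],[0,0,0],[0,0,0],[0,0,0],[0,0,0],[0,0,0]])

```text
time: 23.17
ee_pos: [0.4744, -0.086, 0.1173]
eef_rot: [0.725, 0.689, -0.0, -0.001]
ft_force: [-0.3, -0.5, 0.6]
width: 0.0006
grip_force: 0.0
```

Call:
arm_command(xyz=[[0,0,0.01],[0,0,0.03],[0,0,0.06],[-0.02,0,0.09],[-0.05,-0.03,0.12],[-0.05,-0.07,0.15],[-0.05,-0.11,0.15],[-0.05,-0.15,0.15],[-0.05,-0.15,0.15],[-0.05,-0.15,0.15]], rot=[[0,0,0],[0,0,0],[0,0,0],[0,0,0],[0,0,0],[0,0,0],[0,0,0],[0,0,0],[0,0,0],[0,0,0]])

```text
time: 24.0
ee_pos: [0.4239, -0.2395, 0.2678]
eef_rot: [0.727, 0.687, 0.0, -0.0]
ft_force: [0.1, 0.7, -1.0]
width: 0.0001
grip_force: 0.0
```

```bash
python3 - <<'E'
from h import *
s=snap("side","s7"); t=snap("top","t7")
a=cv2.resize(s[160:290,310:440],None,fx=3,fy=3,interpolation=cv2.INTER_CUBIC)
b=cv2.resize(t[190:320,280:410],None,fx=3,fy=3,interpolation=cv2.INTER_CUBIC)
cv2.imwrite('pics/c7.png',cv2.cvtColor(np.hstack([a,b]),cv2.COLOR_RGB2BGR))
for c in("side","top"):
  for l in("coupling","clamp_bar","clamp_foot"):
    for d in r.spot_point(l,c)[:2]: print(l,c,round(d["conf"],2),np.round(world(c,d["at"]),4))
st()
E
```

```text
coupling side 0.97 [0.5449 0.0872 0.0009]
coupling side 0.56 [ 0.5338 -0.0666  0.0173]
clamp_bar side 0.6 [ 0.48   -0.0606  0.1123]
clamp_foot side 0.69 [ 0.5362 -0.0667  0.0447]
clamp_foot side 0.46 [ 0.5363 -0.0683  0.1149]
coupling top 0.7 [ 0.5461  0.092  -0.0024]
coupling top 0.44 [ 0.5332 -0.0665  0.0421]
clamp_bar top 0.76 [ 0.4803 -0.0633  0.1092]
clamp_foot top 0.61 [ 0.4771 -0.0611  0.1114]
clamp_foot top 0.25 [ 0.6344 -0.0724  0.0908]
{'time': 24.4, 'ee_pos': [0.4253, -0.235, 0.2678], 'eef_rot': [0.7244, 0.6894, -0.0001, 0.0001], 'ft_force': [-0.0321, 1.246, -0.2945], 'torque': [-0.0356, -0.0731, 0.024], 'width': 0.0007, 'grip_force': 0.0, 'joint_positions': [1.0747, 0.0414, -0.674, 1.7152, 0.0265, 1.3939, 0.347]}
```

View pics/c7.png

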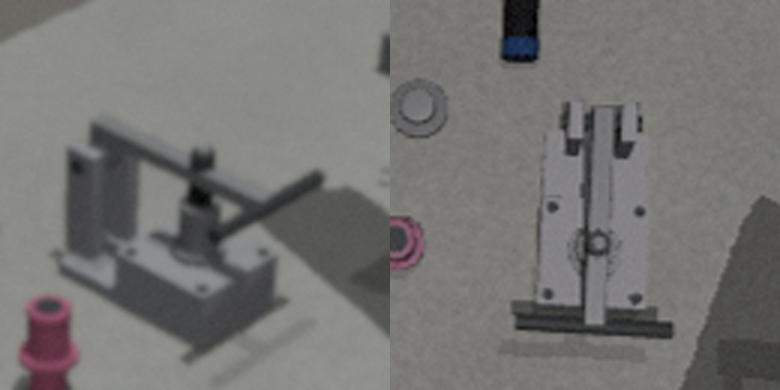

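The clamp is closed with its foot on the coupling (side crop (200,195)), the flange sits flat on the block, and the robot is clear. Handing in.

```bash
python3 -c "
from bench import r
print(r.close_job())"
```

```text
the job is handed in; nothing more can be done
None
```

The coupling is home in the bore with its flange flat on the block, and the clamp is closed with its foot on it. The foot force peaked at an estimated 19 N. The robot is clear, and the job was handed in at about 24 s.

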